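Close the milling jar and hold its grinding ball over the inspection camera

ROBOT

A 6-joint arm with a two-finger parallel gripper is mounted at the origin on the work surface. World frame = base frame: x ahead of the robot, y to its left, z up, the work surface at z = 0. Lengths are in mm, angles in rad, forces in N, time in s.
With the tool pointing down it reaches from about 350 to 975 mm from the base axis. Payload 7.1 kg.
Tool frame: the origin (TCP) lies on the mounting face of the last link; the fingertips stand 182 mm ahead of it and the grasp point (between the pads) lies 163 mm ahead of it; z points along the fingers, y is the direction in which the jaws open and shut (so a half turn about z gives the same grasp; the last joint's range is limited). The gripper opens to 88 mm and grips with 3 to 60 N. Pads are 20 mm wide; open, the fingers measure 115 mm over their backs; the gripper's body (75 mm by 178 mm) begins 61 mm behind the grasp point.
Start: joints at [-0.019, 0.423, 1.63, -0, 1.089, -0.019], TCP at [624.985, 0.026, 404.675] pointing down, gripper open.
Joint ranges: [-3, 3], [-0.9, 2.11], [0.09, 2.58], [-1.31, 4.45], [0.11, 2.69], [-2.54, 2.54]. Speed limits (rad/s): [2.39, 2.39, 3.01, 3.14, 3.14, 3.14].

INTERFACE

Orientations are given as [roll, pitch, yaw] about the fixed x, y, z axes, in that order (R = Rz(yaw) Ry(pitch) Rx(roll)).
In Python, from plant import manip gives the robot as it stands.
- The arm moves only by the tool send_rows, never from a script. Its argument "moves" is a list of rows, each a list of 2 entries, a list of its own where there are three numbers: the shift along the tool's x, y, z in m, then the turn about the tool's z in degrees. A call has 1 to 20 rows; each row is the pose to reach, as a shift and turn from the pose commanded when the call began, along the tool's axes at that moment; what a row does not reach only later rows make up. A row lasts 1/12 s, in which the tool goes at most 41.7 mm and 7.16 degrees, less where a joint would pass 70% of its speed; a pose out of reach is approached as far as the arm can. A call with a gripper value outside its range is refused whole. "fingers" is the opening in per cent of the stroke, from 0 (shut) to 100 (fully open), set as the call begins (left out, the last holds). The fingers move at their own pace and stop on an object; "grip_force" is the grip in N (left out, the last holds). Time passes only in rows, so rows that repeat a pose let the fingers close. It gives the time, the measured TCP pose, the force and the opening at its end, in the units of the state.
- manip.observe(): the state, without advancing time (a new reading comes with each control period).
- manip.grab_frame(name): name is "scene" or "side" or "wrist"; returns the picture (384x512x3 uint8, red, green, blue); there is no depth.
- manip.camera_params(name): a dict with "fx", "fy", "cx", "cy" (pixels), "rvec" (rotation vector, rad) and "tvec" (3), from world to camera coordinates, as OpenCV has them; the wrist camera has in their place "tool_from_camera" (4x4, takes a point from camera to tool coordinates, whose origin is the TCP and whose axes are the flange's). Camera axes: x right, y down, z forward; pixel columns grow to the right and rows downward; lengths in mm; the calibration is good to about 2 mm. A picture is of the moment at which its call begins: read the wrist's pose just before it. camera_params takes no time and is no camera call.
- manip.job_done(): hands the job in, once; it reports no verdict.
The state is a dict: "clock": time; "joints": joint angles; "joint_vel": joint speeds; "tau": joint torques, N m; "eef_pos": TCP position; "tool_rot": TCP orientation; "ft_force": force on the tool from outside, world axes, zero at the start; "torque": the same for the moment, N m; "grip_width": finger opening in mm.
Only numpy, scipy, OpenCV 4.12 (cv2) and the standard library are available. Lean on these libraries where they do the work, as an engineer would, in place of code of your own. Each camera call takes 0.05 s, during which the arm holds its last target. There are 200 camera calls.

TASK

Push the raised purple lid of the milling jar fully home while the blue carrier still stands on the bench. Then pick the carrier up by its handle and, keeping it level so that the loose white grinding ball stays seated in its hole, bring the ball centred over the window of the up-looking camera and hold the carrier there level and still with its underside about 40 mm above the glass, where the camera is in focus. Finish while holding it there; do not touch the camera and leave the bottle, tube rack and well plate where they are.

Things in the scene. Friction and masses are not known exactly. Their poses are not given: they have to be found in the camera images.
- carrier: Loose carrier, 0.36 to 0.56 kg: blue plate 200 (x) x 84 (y) x 6 mm on four 4 mm feet. Origin: plate centre, at the underside of the feet (z = 0 on the bench), z up. White jar, 42 mm diameter, clamped at x = -70 mm, top at z = 52 mm, with purple lid; handle in the middle; ball seat at x = +68 mm inside a black collar 36 mm wide, 4 mm high. It balances within 3 mm of the handle's middle.
- handle (a point): Middle of the grip bar of the carrier's bow handle, at (-9, 0, 74) mm in the carrier's frame, same axes. The black bar is 64 mm long along x, 14 mm thick along y and 24 mm deep (z 62 to 86 mm); below it is open space between two legs down to the plate top at z = 10 mm. Squeeze it across y, from above.
- lid_top (a point): Centre of the top face of the purple push-in jar lid, 39 mm diameter, at (-70, 0) mm in the carrier's frame; z of the carrier's frame 68 mm when the lid is fully raised, 60 mm when fully home. Same axes as the carrier.
- jar_lid (a joint): How far the lid has been pushed down into the jar, in m: 0 = raised 8 mm, 0.008 = fully home against the jar rim (hard stop). Starts between 0 and 0.002. The sealing lip holds it by friction wherever it is left; pushing takes a steady 6 N or a little more.
- ball_center (a point): Centre of the loose white ceramic grinding ball, 20 mm diameter, 25 g. It rests in the round through hole (14 mm) of the carrier's plate and would roll out if the carrier were tipped by about 40 degrees or jerked.
- ball_seat (a point): Where the ball's centre lies when it is seated: (68, 0, 17) mm in the carrier's frame, same axes.
- imager: Up-looking inspection camera, fixed to the bench: white housing 140 x 140 mm with black top at 59 mm and a round ring light (86 mm diameter) up to 66 mm. Origin: centre of its underside on the bench; z up.
- window (a point): Centre of the camera's round glass window, on its optical axis, at the top of the ring light, 66 mm above the bench. The camera looks straight up and is in focus 40 mm above this point (give or take 15 mm); its picture covers the ball when the ball is within 12 mm of the axis.
- bottle: Bystander: closed 138 mm bottle, 70 mm diameter, red with a blue cap. Origin: centre of its underside.
- tube_rack: Bystander: white tube rack 56 (x) x 160 (y) x 46 mm with capped tubes up to 78 mm. Origin: centre of its underside.
- well_plate: Bystander: closed well plate 86 (x) x 128 (y) x 19 mm. Origin: centre of its underside.
Not all that is in view belongs to the job. There is more than one size of the carrier; the one meant has the size given above.

How it is judged:
By the outcome, as a careful person would: the job done as asked, in the order asked, and still so for the second after the job is handed in, while the arm keeps its last pose, push and grip.
It also fails if it takes over 54 s, if anything falls off the work surface, if the arm or the gripper's body presses on something with over 40 N, if the wrist force passes 120 N, or if a joint passes its speed limit or range.

## Working session

There is one attempt and no reset: what is moved stays moved. The work goes in short steps, Python scripts to look and compute and a tool call to move; the robot and the scene stay as the last step left them, time stands still between calls to the robot, and variables do not carry over. Pictures are saved under pics/ and viewed, about 8 in all and at most 12, crops included, and the job is handed in when it is done.

Besides the shell and the picture viewer there is one more tool, called after "Request:" as a command line: name --argument value ..., lists and objects as JSON in quotes. send_rows: Moves the arm, as the interface text tells. Its arguments: {"type":"object","properties":{"moves":{"type":"array"},"fingers":{"type":"number"},"grip_force":{"type":"number"}},"required":["moves"]}

```bash
ls; mkdir -p pics; python3 - <<'E'
from plant import manip
import cv2,numpy as np
a=manip.grab_frame("scene");b=manip.grab_frame("side")
cv2.imwrite("pics/scene.png",cv2.resize(a,None,fx=1.5,fy=1.5)[:,:,::-1]);cv2.imwrite("pics/side.png",cv2.resize(b,None,fx=1.5,fy=1.5)[:,:,::-1])
print(manip.observe())
for n in("scene","side","wrist"):print(manip.camera_params(n))
E
```

```text
pics
{'clock': 0.1, 'joints': array([-1.89849772e-02,  4.23782939e-01,  1.63058617e+00, -4.77909362e-06,
        1.08860368e+00, -1.90200930e-02]), 'joint_vel': array([ 4.77028340e-04, -8.50414413e-05, -3.12184805e-03, -2.82513737e-04,
        6.38120875e-04, -2.33235107e-03]), 'tau': array([ 6.49496542e-04, -5.45618248e+01, -2.74323839e+01,  6.46709581e-02,
        1.88581715e-02,  1.54216096e-06]), 'eef_pos': array([6.24758296e+02, 3.91570466e-02, 4.03978463e+02]), 'tool_rot': array([-3.14021269e+00, -2.20183385e-05,  1.57083365e+00]), 'ft_force': array([-0.58573749,  0.45439778, -0.13589367]), 'torque': array([ 0.0221292 ,  0.01942742, -0.02939209]), 'grip_width': 87.60321095718058}
{'fx': 425.7354002812738, 'fy': 425.7354002812738, 'cx': 262.40930434079155, 'cy': 199.62723441652267, 'rvec': array([ 1.91989045,  1.54761241, -0.6302218 ]), 'tvec': array([-193.03692375, -265.36701217, 1433.3687567 ])}
{'fx': 476.8444527593694, 'fy': 476.8444527593694, 'cx': 256.5426637455141, 'cy': 207.86903195865168, 'rvec': array([ 0.94783096, -2.53042901,  1.01610683]), 'tvec': array([ 400.09932934,  224.42516448, 1207.47888502])}
{'fx': 316.9818628838065, 'fy': 316.9818628838065, 'cx': 256.0186703655963, 'cy': 187.44029658198968, 'tool_from_camera': array([[-2.90642018e-04, -9.68616837e-01, -2.48558523e-01,
         6.80722807e+01],
       [ 9.99999711e-01, -4.56259912e-04,  6.08706139e-04,
         1.52101728e-01],
       [-7.03010304e-04, -2.48558274e-01,  9.68616689e-01,
         2.11321649e+01],
       [ 0.00000000e+00,  0.00000000e+00,  0.00000000e+00,
         1.00000000e+00]])}
```

View pics/scene.png

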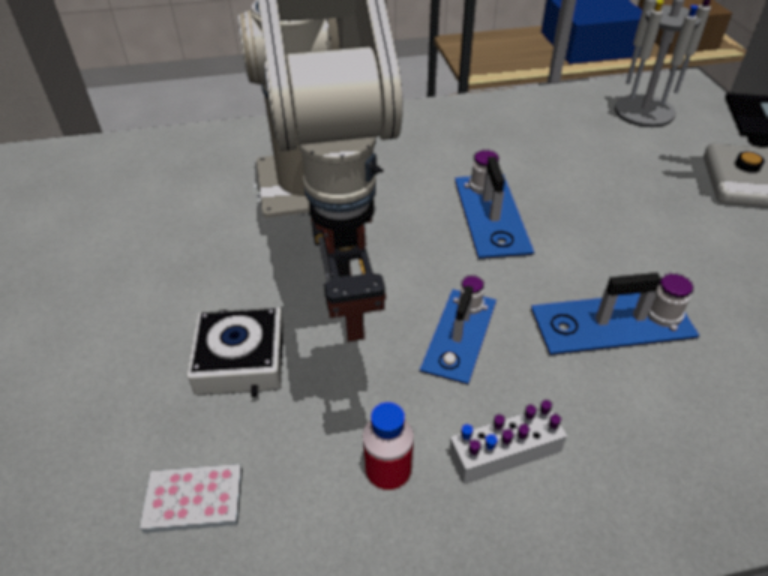

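View pics/side.png

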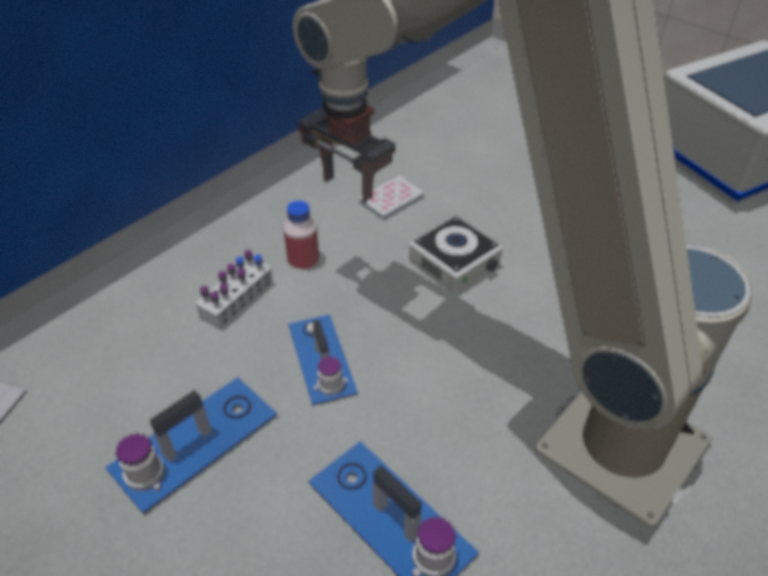

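The scene shows three blue carriers. The middle one holds the white ball at (450,359), with its lid at (473,285) and handle at (463,303). The imager window is at (235,335). In the side view the ball is at (311,328), the lid at (329,367) and the window at (457,240). I'll measure these next.

```bash
cat > h.py <<'E'
import numpy as np,cv2
from scipy.spatial.transform import Rotation as R
from plant import manip
def cam(n,o=None):
    p=manip.camera_params(n);K=(p['fx'],p['fy'],p['cx'],p['cy'])
    if n=='wrist':
        o=o or manip.observe();T=np.eye(4);T[:3,:3]=R.from_euler('xyz',o['tool_rot']).as_matrix();T[:3,3]=o['eef_pos']
        T=T@p['tool_from_camera'];return K,T[:3,:3],T[:3,3]
    r=cv2.Rodrigues(p['rvec'])[0];return K,r.T,-r.T@p['tvec']
def ray(c,u,v):
    K,r,t=c;d=r@np.array([(u-K[2])/K[0],(v-K[3])/K[1],1]);return t,d/np.linalg.norm(d)
def onz(c,u,v,z):
    t,d=ray(c,u,v);return t+d*(z-t[2])/d[2]
def tri(*rs):
    A=sum(np.eye(3)-np.outer(d,d) for t,d in rs);b=sum((np.eye(3)-np.outer(d,d))@t for t,d in rs)
    x=np.linalg.solve(A,b);return x,[np.linalg.norm(np.cross(x-t,d)) for t,d in rs]
E
python3 - <<'E'
from h import *
np.set_printoptions(precision=1,suppress=True)
s,d=cam('scene'),cam('side')
for n,a,b in [('lid',(473,285),(329,367)),('ball',(450,359),(311,328)),('window',(235,335),(457,240)),('handle',(464,304),(319,337)),('bottlecap',(388,415),(298,210))]:
    print(n,*tri(ray(s,a[0]/1.5,a[1]/1.5),ray(d,b[0]/1.5,b[1]/1.5)))
for nm,P in [('mid',[(421,371),(469,381),(496,299),(457,291)]),('right',[(550,352),(697,337),(680,288),(532,304)]),('top',[(456,178),(478,257),(532,249),(508,178)])]:
    q=[onz(s,u/1.5,v/1.5,10) for u,v in P];print(nm,[np.linalg.norm(q[i]-q[i-1]) for i in range(4)],[x[:2] for x in q])
E
```

```text
lid [453.9 238.9  59.5] [np.float64(2.0812460768282457), np.float64(2.0812460768282364)]
ball [572.2 167.5  15.9] [np.float64(1.137910258650362), np.float64(1.1379102586502785)]
window [ 486.3 -172.4   64.2] [np.float64(2.7872608828518266), np.float64(2.7872608828518506)]
handle [507.  206.9  72. ] [np.float64(0.810057200461696), np.float64(0.8100572004616733)]
bottlecap [735.6  29.2 132.7] [np.float64(0.9848327996826012), np.float64(0.9848327996826521)]
mid [np.float64(198.96151270760203), np.float64(79.57192465933767), np.float64(196.16588415596954), np.float64(72.46541531391576)] [array([582.6, 116.8]), array([618.8, 187.7]), array([451.4, 289.9]), array([416.5, 226.4])]
right [np.float64(112.84627716243138), np.float64(260.46362795126623), np.float64(120.08763515923711), np.float64(282.9525481806868)] [array([589.5, 338.6]), array([611.8, 598.1]), array([496.5, 631.7]), array([477.2, 349.4])]
top [np.float64(116.03776782934469), np.float64(264.6832554736543), np.float64(111.02593193383902), np.float64(240.60133216136205)] [array([ 72.4, 324.3]), array([335.1, 292.5]), array([335.1, 403.5]), array([ 97. , 437.7])]
```

The middle carrier measures about 200 x 80 mm and carries the ball, so it is the one meant. Its yaw is about -31°. Next I go above it, jaws across the handle, and take a close look.

Request:
send_rows --moves '[[[0.03,-0.02,0.01],-6],[[0.06,-0.035,0.02],-12],[[0.09,-0.05,0.03],-18],[[0.12,-0.068,0.04],-25],[[0.15,-0.085,0.05],-32],[[0.18,-0.102,0.055],-39],[[0.2,-0.115,0.06],-46],[[0.207,-0.118,0.06],-53],[[0.207,-0.118,0.06],-59],[[0.207,-0.118,0.06],-59],[[0.207,-0.118,0.06],-59],[[0.207,-0.118,0.06],-59],[[0.207,-0.118,0.06],-59]]' --fingers 0

```text
clock: 1.18
eef_pos: [507.2, 206.6, 344.6]
tool_rot: [-3.142, -0.0, 2.598]
ft_force: [-0.1, -0.5, 0.4]
grip_width: 4.7
```

```bash
cat > snap.py <<'E'
from h import *
import sys,pickle
o=manip.observe();a=manip.grab_frame('wrist');n=sys.argv[1]
pickle.dump(o,open(n+'.pkl','wb'));cv2.imwrite(f'pics/{n}.png',cv2.resize(a,None,fx=1.5,fy=1.5,interpolation=cv2.INTER_CUBIC)[:,:,::-1])
print(o['clock'],o['eef_pos'],o['tool_rot'],o['ft_force'],o['grip_width'])
E
python3 snap.py w1
```

```text
1.1833 [507.20486931 206.62456958 344.64072857] [-3.14156470e+00 -5.55329137e-06  2.59760944e+00] [-0.05973559 -0.51696977  0.36615865] 4.667415828522109
```

View pics/w1.png

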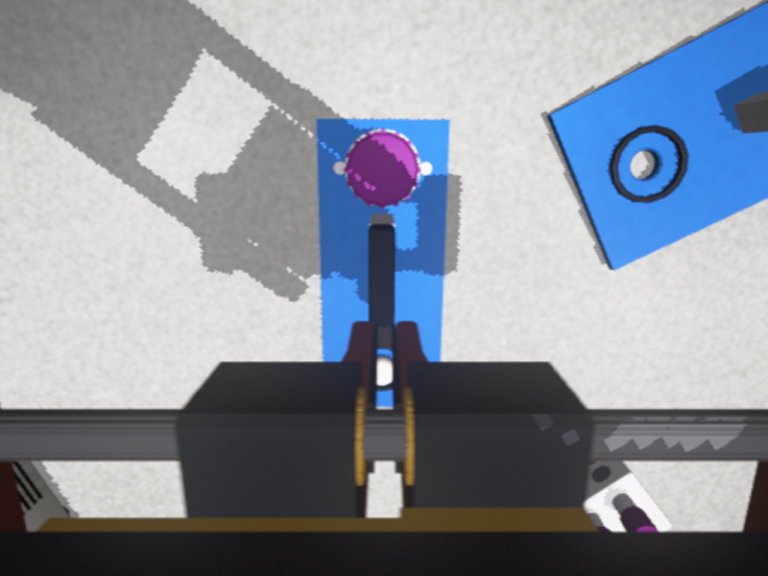

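The lid centre is at (382,168) and the handle's near end at (382,225). The bar runs vertically in the picture, so the yaw is right to about 0.5°. Next I triangulate the lid and handle using all three views.

```bash
python3 - <<'E'
from h import *
import pickle
np.set_printoptions(precision=1,suppress=True)
s,d=cam('scene'),cam('side');w=cam('wrist',pickle.load(open('w1.pkl','rb')))
L=ray(w,382/1.5,168/1.5)
print(tri(L,ray(s,473/1.5,285/1.5),ray(d,329/1.5,367/1.5)))
for z in(60,66,68):print(z,onz(w,382/1.5,168/1.5,z))
print('handle end -41 top',onz(w,382/1.5,225/1.5,86))
P=onz(w,382/1.5,168/1.5,67); 
for z in(10,):
  q=[onz(w,u/1.5,v/1.5,z) for u,v in[(317,120),(450,120),(441,360),(322,360)]];print(q)
  for a,b in((0,3),(1,2)):
    e=q[b]-q[a];print(np.degrees(np.arctan2(e[1],e[0])))
o=manip.observe();Rm=R.from_euler('xyz',o['tool_rot']).as_matrix()
print('tool shift to lid',Rm.T@(P-o['eef_pos']),o['grip_width'])
E
```

```text
(array([453.5, 238.9,  59.5]), [np.float64(0.43975571395756125), np.float64(2.2475204512242746), np.float64(1.935266331821698)])
60 [453.1 238.8  60. ]
66 [453.  238.8  66. ]
68 [453.  238.9  68. ]
handle end -41 top [476.5 224.7  86. ]
[array([407.7, 218.4,  10. ]), array([450.8, 289.7,  10. ]), array([589. , 205.1,  10. ]), array([545.2, 132.7,  10. ])]
-31.935328333786515
-31.47080840429728
tool shift to lid [ 63.   -0.4 277.7] 1.467091237867393
```

Request:
send_rows --moves '[[[0.03,0,0],0],[[0.063,0,0.01],0],[[0.063,0,0.04],0],[[0.063,0,0.065],0],[[0.063,0,0.08],0],[[0.063,0,0.088],0],[[0.063,0,0.09],0],[[0.063,0,0.092],0],[[0.063,0,0.092],0],[[0.063,0,0.092],0]]' --fingers 0 --grip_force 20

```text
clock: 2.07
eef_pos: [453.5, 239.5, 253.5]
tool_rot: [3.14, 0.001, 2.6]
ft_force: [0.8, -0.2, -0.2]
grip_width: 0.6
```

Request:
send_rows --moves '[[[0,0,0.001],0],[[0,0,0.002],0],[[0,0,0.003],0],[[0,0,0.004],0],[[0,0,0.005],0],[[0,0,0.006],0],[[0,0,0.006],0],[[0,0,0.006],0]]'

```text
clock: 2.73
eef_pos: [453.1, 239.6, 246.9]
tool_rot: [3.141, 0.0, 2.601]
ft_force: [-1.1, -0.4, 3.6]
grip_width: 0.6
```

Request:
send_rows --moves '[[[0,0,0.001],0],[[0,0,0.002],0],[[0,0,0.003],0],[[0,0,0.004],0],[[0,0,0.004],0],[[0,0,0.004],0]]'

```text
clock: 3.23
eef_pos: [453.1, 239.5, 242.8]
tool_rot: [3.141, 0.0, 2.601]
ft_force: [-0.4, -0.7, 4.5]
grip_width: 0.1
```

Request:
send_rows --moves '[[[0,0,0.0005],0],[[0,0,0.001],0],[[0,0,0.001],0],[[0,0,0.001],0]]'

```text
clock: 3.57
eef_pos: [453.1, 239.6, 242.3]
tool_rot: [3.141, 0.0, 2.601]
ft_force: [-2.5, -0.7, 10.1]
grip_width: 0.5
```

Request:
send_rows --moves '[[[0,0,0.0005],0],[[0,0,0.001],0],[[0,0,0.001],0],[[0,0,0.001],0]]'

```text
clock: 3.9
eef_pos: [453.1, 239.6, 242.1]
tool_rot: [3.141, 0.0, 2.601]
ft_force: [-5.3, -2.5, 20.5]
grip_width: 0.3
```

The lid reached its stop: the tip is at 60.1 mm and the force rose to 20 N with no further travel. Now I retreat, go over the handle and open the jaws.

Request:
send_rows --moves '[[[0,0,-0.01],0],[[0,0,-0.04],0],[[0,0,-0.08],0],[[0,0,-0.11],0],[[-0.03,-0.001,-0.11],0],[[-0.061,-0.001,-0.11],0],[[-0.061,-0.001,-0.11],0],[[-0.061,-0.001,-0.11],0],[[-0.061,-0.001,-0.11],0],[[-0.061,-0.001,-0.11],0]]'

```text
clock: 4.73
eef_pos: [503.9, 207.4, 350.1]
tool_rot: [-3.14, -0.001, 2.601]
ft_force: [-0.5, -0.2, -0.3]
grip_width: 0.7
```

Request:
send_rows --moves '[[[0,0,0],0],[[0,0,0],0],[[0,0,0],0],[[0,0,0],0],[[0,0,0],0],[[0,0,0],0],[[0,0,0],0],[[0,0,0],0]]' --fingers 100

```text
clock: 5.4
eef_pos: [504.8, 207.2, 350.7]
tool_rot: [-3.142, 0.0, 2.601]
ft_force: [-0.1, 0.1, 0.1]
grip_width: 50.6
```

```bash
python3 snap.py w2
```

```text
5.4 [504.763024   207.1811795  350.68744754] [-3.14158220e+00  1.98274714e-05  2.60051631e+00] [-0.05057198  0.12840008  0.10407159] 50.55171632551104
```

View pics/w2.png

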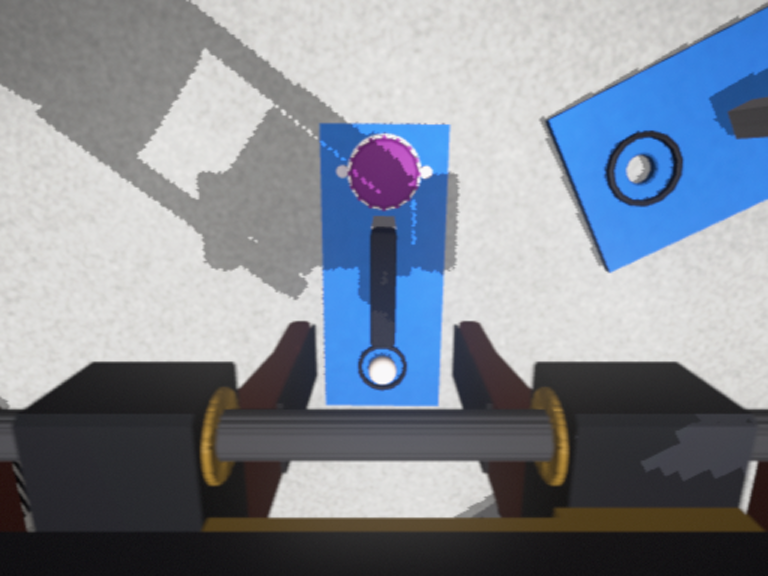

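The ball is seated at (382,371), the handle runs from (383,227) to (383,347), and the lid is at (384,172). The jaws straddle the bar.

```bash
python3 - <<'E'
from h import *
import pickle
np.set_printoptions(precision=1,suppress=True)
o=pickle.load(open('w2.pkl','rb'));w=cam('wrist',o);s,d=cam('scene'),cam('side')
Rm=R.from_euler('xyz',o['tool_rot']).as_matrix()
for n,u,v,z in[('lid',384,172,60),('h1',383,227,86),('h2',383,347,86),('ball',382,371,17)]:
  p=onz(w,u/1.5,v/1.5,z);print(n,p,Rm.T@(p-o['eef_pos']))
print(tri(ray(w,382/1.5,371/1.5),ray(s,450/1.5,359/1.5),ray(d,311/1.5,328/1.5)))
print(tri(ray(w,383/1.5,285/1.5),ray(s,464/1.5,304/1.5),ray(d,319/1.5,337/1.5)))
E
```

```text
lid [453.1 238.9  60. ] [ 60.7   0.6 290.7]
h1 [475.9 224.6  86. ] [ 33.8   0.1 264.7]
h2 [532.4 190.6  86. ] [-32.2   0.  264.7]
ball [571.9 165.8  17. ] [-78.8  -0.9 333.7]
(array([572.3, 166.8,  16.1]), [np.float64(1.2335791129549842), np.float64(1.7294373038517181), np.float64(0.6642412757122758)])
(array([506.4, 206.9,  71.8]), [np.float64(0.8477494620901702), np.float64(1.0895691859219392), np.float64(0.8280154330870291)])
```

The handle sits within 1 mm of the tool axis. Down 113 mm and squeeze.

Request:
send_rows --moves '[[[0,0,0.03],0],[[0,0,0.06],0],[[0,0,0.085],0],[[0,0,0.1],0],[[0,0,0.108],0],[[0,0,0.113],0],[[0,0,0.113],0],[[0,0,0.113],0],[[0,0,0.113],0],[[0,0,0.113],0]]'

```text
clock: 6.28
eef_pos: [505.2, 207.4, 238.7]
tool_rot: [3.14, 0.001, 2.6]
ft_force: [-0.4, 0.2, -0.7]
grip_width: 87.6
```

Request:
send_rows --moves '[[[0,0,0],0],[[0,0,0],0],[[0,0,0],0],[[0,0,0],0],[[0,0,0],0],[[0,0,0],0],[[0,0,0],0],[[0,0,0],0],[[0,0,0],0],[[0,0,0],0],[[0,0,0],0],[[0,0,0],0],[[0,0,0],0],[[0,0,0],0]]' --fingers 0 --grip_force 40

```text
clock: 7.45
eef_pos: [504.6, 207.1, 237.5]
tool_rot: [-3.141, -0.0, 2.6]
ft_force: [-1.2, -0.6, -0.6]
grip_width: 13.6
```

Request:
send_rows --moves '[[[0,0,-0.001],0],[[0,0,-0.003],0],[[0,0,-0.006],0],[[0,0,-0.01],0],[[0,0,-0.015],0],[[0,0,-0.022],0],[[0,0,-0.03],0],[[0,0,-0.04],0],[[0,0,-0.05],0],[[0,0,-0.06],0],[[0,0,-0.07],0],[[0,0,-0.08],0],[[0,0,-0.09],0],[[0,0,-0.1],0],[[0,0,-0.108],0],[[0,0,-0.114],0],[[0,0,-0.118],0],[[0,0,-0.12],0],[[0,0,-0.12],0],[[0,0,-0.12],0]]'

```text
clock: 9.12
eef_pos: [504.6, 207.1, 357.4]
tool_rot: [-3.141, -0.0, 2.601]
ft_force: [-0.3, 0.6, -5.4]
grip_width: 13.9
```

```bash
python3 - <<'E'
from h import *
o=manip.observe();print(o)
for n in('scene','side'):cv2.imwrite(f'pics/l_{n}.png',cv2.resize(manip.grab_frame(n),None,fx=1.5,fy=1.5,interpolation=2)[:,:,::-1])
a=cv2.imread('pics/l_scene.png')[180:480,180:560];b=cv2.imread('pics/l_side.png')[170:470,220:600]
cv2.imwrite('pics/l.png',np.hstack([a,b]))
E
```

```text
{'clock': 9.1167, 'joints': array([ 3.67709534e-01,  3.69732872e-01,  1.84307965e+00, -5.05889869e-06,
        9.29357925e-01, -6.62080354e-01]), 'joint_vel': array([-0.00102708,  0.00602889,  0.00268991,  0.0006522 , -0.00112471,
        0.00040007]), 'tau': array([ 1.03665861e-03, -5.05981135e+01, -2.56221843e+01,  4.06653131e-02,
        6.35514921e-02,  5.81894692e-04]), 'eef_pos': array([504.62246433, 207.14785009, 357.37129214]), 'tool_rot': array([-3.14113445e+00, -3.52010180e-04,  2.60058916e+00]), 'ft_force': array([-0.2974319 ,  0.62056059, -5.38975004]), 'torque': array([ 0.02786688, -0.09288812, -0.01494882]), 'grip_width': 13.872839598501065}
```

View pics/l.png

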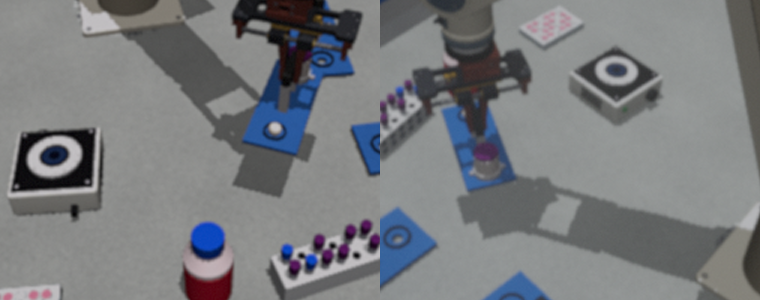

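The carrier is lifted level with the ball seated at crop (275,129), and about 5.4 N hangs from the wrist. Next I move to a spot where the wrist camera can see the window beside the plate, rising 40 mm to clear the bottle.

Request:
send_rows --moves '[[[-0.002,-0.002,-0.004],0],[[-0.007,-0.007,-0.01],0],[[-0.014,-0.013,-0.018],0],[[-0.023,-0.022,-0.026],0],[[-0.036,-0.035,-0.033],0],[[-0.05,-0.048,-0.038],0],[[-0.066,-0.063,-0.04],0],[[-0.082,-0.079,-0.04],0],[[-0.099,-0.094,-0.04],0],[[-0.115,-0.11,-0.04],0],[[-0.131,-0.125,-0.04],0],[[-0.147,-0.14,-0.04],0],[[-0.163,-0.156,-0.04],0],[[-0.179,-0.171,-0.04],0],[[-0.194,-0.184,-0.04],0],[[-0.207,-0.197,-0.04],0],[[-0.217,-0.206,-0.04],0],[[-0.224,-0.213,-0.04],0],[[-0.228,-0.217,-0.04],0],[[-0.23,-0.219,-0.04],0]]'

```text
clock: 10.88
eef_pos: [589.1, -99.8, 397.9]
tool_rot: [3.142, 0.0, 2.6]
ft_force: [-0.3, 0.0, -4.4]
grip_width: 14.0
```

Request:
send_rows --moves '[[[0,0,0],0],[[0,0,0],0],[[0,0,0],0],[[0,0,0],0]]'

```text
clock: 11.22
eef_pos: [589.0, -98.2, 397.6]
tool_rot: [3.142, -0.0, 2.601]
ft_force: [-0.8, 0.5, -4.6]
grip_width: 13.5
```

```bash
python3 snap.py w3
```

```text
11.2167 [589.00178523 -98.24578914 397.64794382] [ 3.14154968e+00 -3.39216794e-04  2.60144108e+00] [-0.8322855   0.47830269 -4.58119125] 13.5397555870972
```

View pics/w3.png

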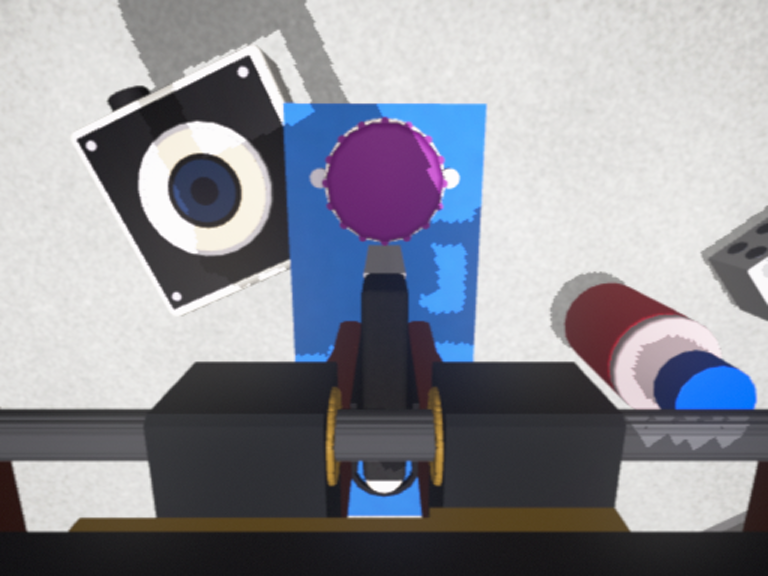

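The window centre is at (205,189), the lid at (385,180) and the plate edges look symmetric. The ball is partly hidden behind the bar near (384,487).

```bash
python3 - <<'E'
from h import *
import pickle
np.set_printoptions(precision=1,suppress=True)
o=pickle.load(open('w3.pkl','rb'));w=cam('wrist',o);s,d=cam('scene'),cam('side')
Rm=R.from_euler('xyz',o['tool_rot']).as_matrix()
W=onz(w,204.7/1.5,188.7/1.5,66);print(W)
W3=tri(ray(w,204.7/1.5,188.7/1.5),ray(s,235/1.5,335/1.5),ray(d,457/1.5,240/1.5));print(W3)
print('lid',Rm.T@(onz(w,385/1.5,180/1.5,397.65-237.5+60)-o['eef_pos']))
print('window tool',Rm.T@(W-o['eef_pos']))
print('shift', Rm.T@(W-o['eef_pos'])-np.array([-77.5,-0.3,0]))
E
```

```text
[ 487.8 -171.2   66. ]
(array([ 486.8, -172.3,   64.1]), [np.float64(0.8082067066208707), np.float64(2.4636300861562357), np.float64(3.1402094909547476)])
lid [ 61.    1.  177.5]
window tool [  49.2 -114.6  331.7]
shift [ 126.7 -114.3  331.7]
```

Shift is (127, -114) mm in tool axes, then down 55 mm.

Request:
send_rows --moves '[[[0.002,-0.002,0],0],[[0.006,-0.005,0],0],[[0.012,-0.011,0],0],[[0.02,-0.018,0],0],[[0.03,-0.027,0],0],[[0.04,-0.036,0],0],[[0.05,-0.045,0],0],[[0.06,-0.054,0],0],[[0.07,-0.063,0],0],[[0.08,-0.072,0],0],[[0.09,-0.081,0],0],[[0.099,-0.089,0],0],[[0.107,-0.096,0],0],[[0.114,-0.102,0],0],[[0.12,-0.108,0],0],[[0.124,-0.111,0],0],[[0.126,-0.113,0],0],[[0.127,-0.114,0],0],[[0.127,-0.114,0],0],[[0.127,-0.114,0],0]]'

```text
clock: 12.93
eef_pos: [421.9, -131.3, 397.7]
tool_rot: [3.141, 0.0, 2.601]
ft_force: [-0.4, 0.5, -4.0]
grip_width: 14.0
```

Request:
send_rows --moves '[[[0,0,0.001],0],[[0,0,0.003],0],[[0,0,0.006],0],[[0,0,0.01],0],[[0,0,0.015],0],[[0,0,0.02],0],[[0,0,0.025],0],[[0,0,0.03],0],[[0,0,0.035],0],[[0,0,0.04],0],[[0,0,0.045],0],[[0,0,0.049],0],[[0,0,0.052],0],[[0,0,0.054],0],[[0,0,0.055],0],[[0,0,0.055],0],[[0,0,0.055],0],[[0,0,0.055],0],[[0,0,0.055],0],[[0,0,0.055],0]]'

```text
clock: 14.6
eef_pos: [421.6, -131.3, 342.8]
tool_rot: [3.142, 0.0, 2.601]
ft_force: [0.2, 0.4, -5.3]
grip_width: 13.7
```

```bash
python3 - <<'E'
from h import *
o=manip.observe();print(o['clock'],o['eef_pos'],o['tool_rot'],o['ft_force'],o['torque'],o['grip_width'])
s=manip.grab_frame('scene');d=manip.grab_frame('side')
cv2.imwrite('pics/f.png',np.hstack([cv2.resize(s[130:300,90:290],None,fx=2,fy=2,interpolation=2),cv2.resize(d[60:230,190:390],None,fx=2,fy=2,interpolation=2)])[:,:,::-1])
E
```

```text
14.6 [ 421.57413305 -131.29428776  342.84007401] [3.14153467e+00 3.42357197e-04 2.60056962e+00] [ 0.19044945  0.38104418 -5.33794098] [ 0.06500771 -0.05069727  0.00985634] 13.744413562825999
```

View pics/f.png

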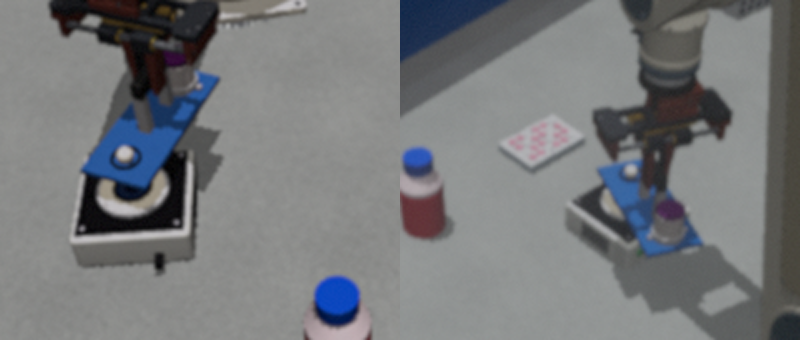

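The ball is seated in both views, at (124,155) on the left and (630,171) on the right, and the carrier is level over the imager.

```bash
python3 - <<'E'
from h import *
s,d=cam('scene'),cam('side')
print(tri(ray(s,152,207.5),ray(d,305,145.5)))
for c,p in((s,(152,207.5)),(d,(305,145.5))):print(onz(c,*p,123))
for c,p in((s,(235/1.5,335/1.5)),(d,(457/1.5,160))):print('win',onz(c,*p,66))
E
```

```text
(array([ 488.70521024, -171.84887046,  121.28376105]), [np.float64(1.2490156486854442), np.float64(1.2490156486854451)])
[ 491.55745181 -170.55516634  123.        ]
[ 487.46417431 -171.67049402  123.        ]
win [ 490.42600155 -169.84318198   66.        ]
win [ 484.87027981 -174.09750368   66.        ]
```

Two cameras put the ball within about 3 mm of the axis and near 121 mm high (123 expected), so I hand in here.

```bash
python3 - <<'E'
from plant import manip
print(manip.observe()['joint_vel'].round(4)); print(manip.job_done())
E
```

```text
[-0.0002  0.0009  0.001   0.0011 -0.0007 -0.0002]
the job is handed in; nothing more can be done
None
```

The job is handed in, with the arm holding the carrier level and still over the up-looking camera. It took about 15 s of the 54 s allowed.

- **Lid:** I pushed it down with closed fingers while the carrier stood on the bench. The fingertips stopped at z = 60.1 mm (60 is fully home), and the force rose to about 20 N with no further travel. I did not check the lid's height separately in the pictures afterwards.
- **Lift and carry:** The handle is gripped at 40 N with a measured opening of 13.7 mm. The wrist carries about 5.3 N, which fits the stated mass, and the tool is level to within 0.001 rad.
- **Ball:** The last two-camera check showed it seated at about (489, -172, 121) mm.
- **Window position:** The wrist camera put the window at (488, -171). The scene and side cameras disagree with each other by 5–6 mm on it. Comparing ball and window within each camera, the ball is about 1 mm off the axis in one and about 3.5 mm in the other, both inside the 12 mm allowed. I left that uncorrected.
- **Height:** The underside of the carrier is about 39 mm above the glass, worked out from the arm's pose. The two-camera ball height came out about 2 mm lower than expected, still well within the focus range.
- **Other items:** The paths kept clear of the bottle, tube rack, well plate and camera. No contact showed in the forces or in the pictures I viewed.

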